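# Grease the dough roller's bearing

## Robot

A 6-joint arm with a two-finger parallel gripper is mounted at the origin on the work surface. World frame = base frame: x ahead of the robot, y to its left, z up, the work surface at z = 0. Lengths are in mm, angles in rad, forces in N, time in s.
With the tool pointing down it reaches from about 350 to 975 mm from the base axis. Payload 7.1 kg.
Tool frame: the origin (TCP) lies between the finger pads; the fingertips stand 19 mm ahead of it and the grasp point (between the pads) is the TCP; z points along the fingers, y is the line along which they close (so a half turn about z gives the same grasp; the last joint's range is limited). The gripper opens to 88 mm and grips with 3 to 60 N. Pads are 20 mm wide; open, the fingers measure 115 mm over their backs; the gripper's body (75 mm by 178 mm) begins 61 mm behind the grasp point.
Start: joints at [1.208, 0.423, 1.63, -0, 1.089, -0.019], TCP at [210.635, 588.42, 241.675] pointing down, gripper open.
Joint ranges: [-3, 3], [-0.9, 2.11], [0.09, 2.58], [-1.31, 4.45], [0.11, 2.69], [-2.54, 2.54]. Speed limits (rad/s): [2.39, 2.39, 3.01, 3.14, 3.14, 3.14].

## Interface

Orientations are given as a rotation vector (axis times angle).
In Python, from workcell import ctrl gives the robot as it stands.
- The arm moves only by the tool arm_command, never from a script. Its argument "series" is a list of rows, each an object with "linear": the shift along the tool's x, y, z in m, a list of three; "turn": the turn about the tool's z in rad. A call has 1 to 10 rows; each row shifts and turns the commanded pose from where the row before left it, along the tool's axes as they then stand; what a row does not reach is not made up. A row lasts 1/10 s, in which the tool goes at most 50 mm and 8.59 degrees, less where a joint would pass 70% of its speed; a pose out of reach is approached as far as the arm can. A call with a gripper value outside its range is refused whole. "jaw" is the opening, from -1 (shut) to 1 (fully open), set as the call begins (left out, the last holds). The fingers move at their own pace and stop on an object; the grip force is fixed at half the most. Time passes only in rows, so rows that do not move let the fingers close. It gives the time, the measured TCP pose, the force, the opening and the grip force at its end, in the units of the state.
- ctrl.get_obs(): the state, without advancing time (a new reading comes with each control period).
- ctrl.get_image(name): name is "scene" or "top"; returns a dict with "frame" (480x640x3 uint8, blue, green, red), "fx", "fy", "cx", "cy" (pixels), "rvec" (rotation vector, rad) and "tvec" (3), from world to camera coordinates, as OpenCV has them. Camera axes: x right, y down, z forward; pixel columns grow to the right and rows downward; lengths in mm; the calibration is good to about 2 mm. A picture is of the moment at which its call begins. There is no depth.
- ctrl.close_job(): hands the job in; it is judged then, once.
The state is a dict: "t": time; "qpos": joint angles; "qvel": joint speeds; "joint_torque": joint torques, N m; "ee_pos": TCP position; "orientation": TCP orientation; "ft_force": force on the tool from outside, world axes, zero at the start; "moment": the same for the moment, N m; "width": finger opening in mm; "grasp_force": force on a finger pad.
Only numpy, scipy, OpenCV 4.12 (cv2) and the standard library are available. Lean on these libraries where they do the work, as an engineer would, in place of code of your own. Each camera call takes 0.05 s, during which the arm holds its last target. There are 200 camera calls.

## Task

One bearing of the dough roller is due for grease. Take the push-type grease gun out of its stand, press its coupler squarely onto the tilted grease nipple until it snaps on, then keep pushing so that the coupler stays at least half-way up its spring stroke, and finish while still holding the gun there like that. Leave the jar, the cookie cutter and the bowl alone.

Things in the scene. Friction and masses are not known exactly. Their poses are not given: they have to be found in the camera images.
- grease_gun: Round metal grease gun, 140 mm long, about 0.3 kg, hanging upright in the stand's hole, coupler down. Origin on its axis at the underside of its dark collar (44 mm diameter, 6 mm thick), 93 mm above the table at the start. z runs along the barrel away from the coupler (up at the start). Grip the barrel above the collar: 30 mm diameter, z = 6 to 64 mm. Neck 26 mm diameter, down to z = -30 mm.
- coupler (a joint): How far the gun's coupler is pushed towards the barrel along the gun's axis, in m: 0 relaxed, 0.014 fully pushed in. A spring resists with about 11 N at the first movement and 15 N at full stroke. The snap takes less (about 6 N, then it pulls itself on), so the coupler snaps on before the spring gives way.
- mouth (a point): Centre of the coupler's open mouth, on the gun's axis at z = -75 mm in the gun's frame when relaxed; axes as the gun's. The coupler is 30 mm diameter and 25 mm long on a 16 mm stem; its bore is 19 mm diameter and 17.5 mm deep, with four small sprung balls 5.5 mm inside the mouth that snap behind the nipple's head.
- nipple: Mushroom-shaped steel nipple on one bearing of the dough roller, leaning 26 degrees to the roller's robot side (-x). Origin: centre of the top of its 23 mm hexagonal base, 132 mm above the table; z is its own axis, upwards. Neck 10 mm diameter; head 16 mm at z = 12 to 14 mm, tapering to an 8 mm tip at z = 19 mm. Fully snapped on, the coupler's mouth is at z = 1.5 mm, the tip at the bore's end.
- roller: Bench-top dough roller, fixed: white base 200 (x) by 270 (y) mm, origin under its centre, x away from the robot side, cheeks 90 mm high at y = +-100 mm, two steel rollers between. On each cheek a dark bearing block up to 120 mm above the table; one, either one, carries the nipple, the other only a flat hexagon plug 8 mm high.
- stand: Aluminium gun stand, fixed: base 100 by 100 mm, origin under its centre, top plate 80 (x) by 94 (y) mm with its upper face 93 mm above the table and a 37 mm hole in its middle.
- jar: Glass jar with steel lid, 70 mm diameter, 100 mm tall, loose. Origin at the centre of its underside. To be left alone.
- cutter: Round steel cookie cutter, a ring 72 mm across and 30 mm high, loose. Origin at the centre of its underside. To be left alone.
- bowl: White ceramic bowl, 100 mm across, 50 mm high, loose. Origin at the centre of its underside. To be left alone.
There are look-alikes about, which are no part of the job. Leave any brown or purple look-alike of the grease_gun alone.

How it is judged (in metres and radians):
On the way, in this order (a step that is already met when the one before it is completed fails the run):
1. the gun is lifted out of the stand: its collar more than 80 mm above the stand's top plate, in the fingers (height (world z) of grease_gun above 0.175 m and contact force between the fingers and grease_gun above 1 N), for 0.1 s.
2. the coupler has snapped onto the nipple (distance between mouth and nipple below 0.005 m and angle between the z axis of grease_gun and the z axis of nipple, either way round below 0.15 rad), for 0.05 s.
At the end, for the whole second after the job is handed in: The coupler is snapped on (its mouth within 4.5 mm of the nipple's origin), the gun's axis within 0.12 rad of the nipple's, the coupler pushed in by more than 6 mm of its 14 mm stroke and pressing on the nipple with more than 6 N, the gun at rest in the fingers (distance between mouth and nipple below 0.0045 m and angle between the z axis of grease_gun and the z axis of nipple, either way round below 0.12 rad and value of joint coupler above 0.006 m and contact force between grease_gun and nipple above 6 N and contact force between the fingers and grease_gun above 3 N and linear speed of grease_gun below 0.02 m/s); the arm keeps its last pose, push and grip.
It fails at once if the jar is moved by more than 30 mm (distance of jar from where it was at the start of the episode above 0.03 m).
It fails at once if the cutter is moved by more than 30 mm (distance of cutter from where it was at the start of the episode above 0.03 m).
It fails at once if the bowl is moved by more than 30 mm (distance of bowl from where it was at the start of the episode above 0.03 m).
It also fails if it takes over 42 s, if anything falls off the work surface, if the arm or the gripper's body presses on something with over 40 N, if the wrist force passes 120 N, or if a joint passes its speed limit or range.

## Working session

There is one attempt and no reset: what is moved stays moved. The work goes in short steps, Python scripts to look and compute and a tool call to move; the robot and the scene stay as the last step left them, time stands still between calls to the robot, and variables do not carry over. Pictures are saved under pics/ and viewed, at most 10 in all, crops included, and the job is handed in when it is done.

Besides the shell and the picture viewer there is one more tool, called after "Emit:" in YAML: its name, and indented under it one key for each argument. arm_command: Moves the arm, as the interface text tells. Its arguments: {"type":"object","properties":{"series":{"type":"array"},"jaw":{"type":"number"}},"required":["series"]}

```bash
mkdir -p pics; python3 - <<'E'
from workcell import ctrl
import cv2,pickle
o=ctrl.get_obs();print({k:o[k] for k in('t','qpos','ee_pos','orientation','width','ft_force')})
for n in('scene','top'):
    d=ctrl.get_image(n);cv2.imwrite(f'pics/{n}0.png',d['frame']);pickle.dump(d,open(f'{n}0.pkl','wb'))
    print(n,d['fx'],d['fy'],d['cx'],d['cy'],d['rvec'],d['tvec'])
E
```

```text
{'t': 0.0, 'qpos': array([ 1.20799161e+00,  4.23812956e-01,  1.63070306e+00, -1.55948049e-05,
        1.08859743e+00, -1.89894693e-02]), 'ee_pos': array([210.45927957, 587.93110621, 240.91395672]), 'orientation': array([-5.37349249e-01, -3.09501646e+00,  2.34936473e-03]), 'width': 87.85389271076758, 'ft_force': array([ 0.72335284, -0.28697136,  0.29829769])}
scene 440.9139308833148 440.9139308833148 317.38653204257815 245.49622480918813 [ 2.20143874  0.95421516 -0.41427019] [-410.59390524 -235.23303817 1338.2457654 ]
top 585.951726633921 585.951726633921 319.9842434204082 234.32844368857062 [ 2.14517369 -2.1820268   0.11387743] [  21.88191031  620.90223138 1096.53921292]
```

View pics/scene0.png

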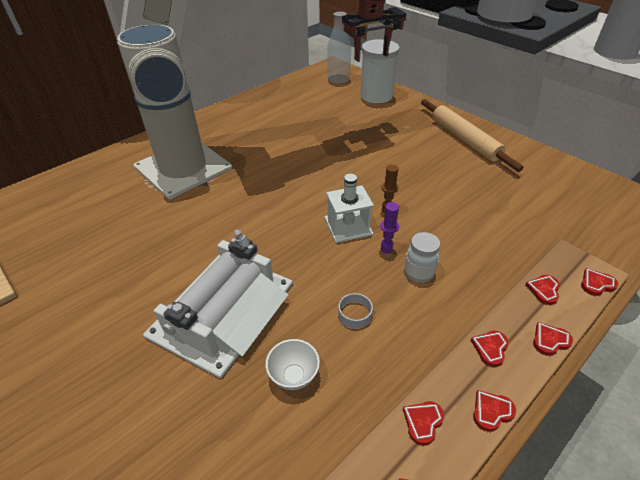

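View pics/top0.png

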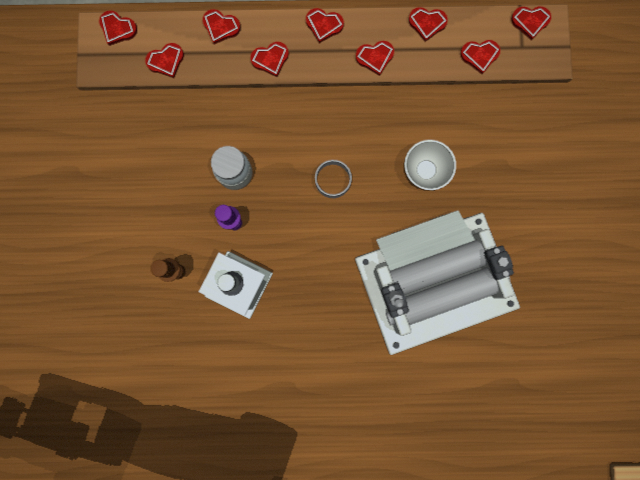

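The gun stands in the stand at top px (230,282), scene px (350,185). The roller's blocks are at top px (396,300) and (498,262); the nipple appears to be on the left one (scene px (238,240)). I'll enlarge both to measure.

```bash
python3 - <<'E'
import cv2,pickle,numpy as np
s=pickle.load(open('scene0.pkl','rb'))['frame'];t=pickle.load(open('top0.pkl','rb'))['frame']
def c(im,u,v,w,h,k): return cv2.resize(im[v:v+h,u:u+w],None,fx=k,fy=k,interpolation=cv2.INTER_CUBIC)
# each 400x300, tile
a=c(s,215,223,50,38,8)[:300];b=c(t,371,276,50,38,8)[:300]
d=c(s,322,165,66,50,6);e=c(t,192,242,82,75,4)
g=np.zeros((600,800,3),np.uint8)
for im,(x,y) in((a,(0,0)),(b,(400,0)),(d,(0,300)),(e,(400,300))): g[y:y+im.shape[0],x:x+im.shape[1]]=im[:300,:400]
cv2.imwrite('pics/m1.png',g)
E
```

```text
(no output)
```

View pics/m1.png

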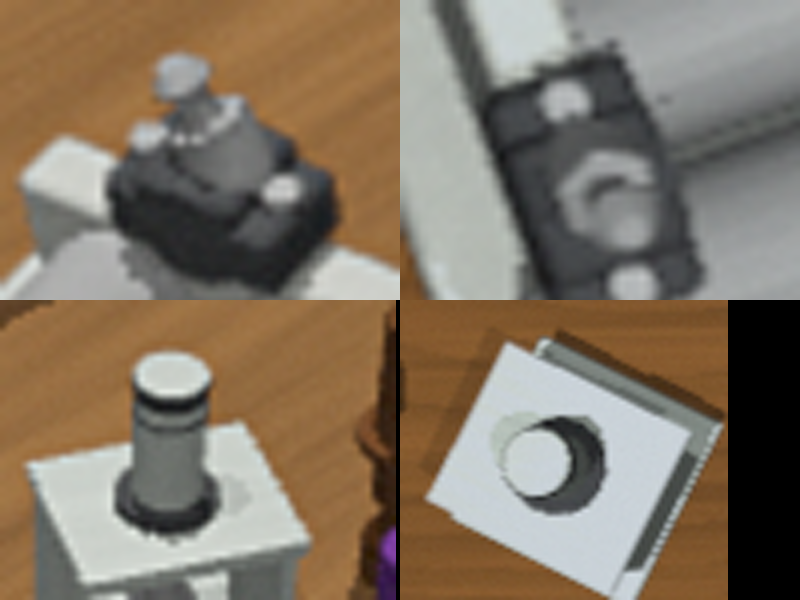

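```bash
cat > h.py <<'E'
import numpy as np,cv2,pickle
from scipy.optimize import least_squares
from scipy.spatial.transform import Rotation as R
def load(n): return pickle.load(open(n+'.pkl','rb'))
def proj(d,P):
    K=np.array([[d['fx'],0,d['cx']],[0,d['fy'],d['cy']],[0,0,1]])
    return cv2.projectPoints(np.array(P,float).reshape(-1,3),np.array(d['rvec'],float),np.array(d['tvec'],float),K,None)[0].reshape(-1,2)
def plane(d,uv,z):
    Rm=R.from_rotvec(np.ravel(d['rvec'])).as_matrix();c=-Rm.T@np.ravel(d['tvec'])
    r=Rm.T@np.array([(uv[0]-d['cx'])/d['fx'],(uv[1]-d['cy'])/d['fy'],1]);return c+r*(z-c[2])/r[2]
def cam(d):
    Rm=R.from_rotvec(np.ravel(d['rvec'])).as_matrix();return -Rm.T@np.ravel(d['tvec'])
E
python3 - <<'E'
from h import *
s,t=load('scene0'),load('top0');print('cams',cam(s).round(),cam(t).round())
cv=lambda x,y,x0,y0,u,v,k:np.array([(x-x0+.5)/k-.5+u,(y-y0+.5)/k-.5+v])
gs=cv(172,372,0,300,322,165,6);gt=cv(536,463,400,300,192,242,4)
print('gun top',plane(s,gs,158)[:2],plane(t,gt,158)[:2])
# stand plate corners in top
pc=[cv(*p,400,300,192,242,4) for p in((507,343),(690,434),(610,599),(427,499))]
pw=[plane(t,p,93)[:2] for p in pc];print('plate',np.round(pw,1),np.mean(pw,0))
print('hole/collar scene',plane(s,cv(168,503,0,300,322,165,6),99))
# roller base corners
bc=[(356,259),(482,213),(520,307),(392,354)];bw=np.array([plane(t,p,12)[:2] for p in bc])
print('base',bw.round(1),'lens',np.linalg.norm(bw-np.roll(bw,-1,0),axis=1).round(),bw.mean(0))
ex=(bw[0]+bw[1]-bw[2]-bw[3]);ey=(bw[0]+bw[3]-bw[1]-bw[2]);print('yaw',np.degrees([np.arctan2(ex[1],ex[0]),np.arctan2(-ey[0],ey[1])]))
m=bw.mean(0)
psi=np.arctan2(-ey[0],ey[1]);
hs=cv(183,75,0,0,215,223,8);ht=cv(632,225,400,0,371,276,8)
xs=cv(208,120,0,0,215,223,8);xt=cv(606,199,400,0,371,276,8)
print('hex',plane(s,xs,132),plane(t,xt,132))
a=np.array([-np.sin(.4538)*np.cos(psi),-np.sin(.4538)*np.sin(psi),np.cos(.4538)]);h=15*a
print('head->org',plane(s,hs,132+h[2])-h,plane(t,ht,132+h[2])-h)
print('pred from base',m+100*np.array([-np.sin(psi),np.cos(psi)]))
E
```

```text
cams [1102. -442.  777.] [ 498.    8. 1158.]
gun top [530.3831397  177.11756592] [528.13628585 172.92487403]
plate [[584.8 196.9]
 [542.  113.7]
 [468.4 150.3]
 [514.7 233. ]] [527.48713319 173.46930785]
hole/collar scene [536.26577194 171.85564406  99.        ]
base [[ 573.8  -58.3]
 [ 660.4 -308.8]
 [ 475.3 -373.7]
 [ 389.8 -123.2]] lens [265. 196. 265. 195.] [ 524.79082147 -216.00405192]
yaw [19.37531795 18.95579743]
hex [ 495.60638947 -116.51248348  132.        ] [ 492.58369432 -119.68745163  132.        ]
head->org [ 496.13547159 -115.97958209  132.        ] [ 493.25089338 -121.26682233  132.        ]
pred from base [ 492.3069606  -121.42710556]
```

Emit:
arm_command:
  series:
    - {"linear": [0, 0, 0], "turn": -0.136}
    - {"linear": [0, 0, 0], "turn": -0.136}
    - {"linear": [0, 0, 0], "turn": -0.136}
    - {"linear": [0, 0, 0], "turn": -0.136}
    - {"linear": [0, 0, 0], "turn": -0.135}
    - {"linear": [-0.006, -0.018, 0], "turn": 0}
    - {"linear": [-0.012, -0.036, 0], "turn": 0}
    - {"linear": [-0.014, -0.042, 0], "turn": 0}
    - {"linear": [-0.014, -0.042, 0], "turn": 0}
    - {"linear": [-0.014, -0.042, 0], "turn": 0}
  jaw: 1

```text
t: 1.1
ee_pos: [327.4, 435.5, 241.5]
orientation: [0.518, -3.098, 0.001]
ft_force: [0.7, -0.8, -0.6]
width: 88.2
grasp_force: 0.0
```

Emit:
arm_command:
  series:
    - {"linear": [-0.014, -0.042, 0], "turn": 0}
    - {"linear": [-0.014, -0.042, 0], "turn": 0}
    - {"linear": [-0.014, -0.042, 0], "turn": 0}
    - {"linear": [-0.014, -0.042, 0], "turn": 0}
    - {"linear": [-0.014, -0.042, 0], "turn": 0}
    - {"linear": [-0.014, -0.042, 0], "turn": 0}
    - {"linear": [-0.014, -0.042, 0], "turn": 0}
    - {"linear": [-0.007, -0.021, 0], "turn": 0}
    - {"linear": [0, 0, 0], "turn": 0}
    - {"linear": [0, 0, 0], "turn": 0}

```text
t: 2.1
ee_pos: [528.7, 174.3, 241.3]
orientation: [0.518, -3.098, -0.0]
ft_force: [-0.3, 0.6, -1.1]
width: 87.7
grasp_force: 0.0
```

```bash
cat >> h.py <<'E'
def tool(o,target):
    Rm=R.from_rotvec(o['orientation']).as_matrix();return Rm.T@(np.array(target)-o['ee_pos'])
def show(o):
    Rm=R.from_rotvec(o['orientation']).as_matrix()
    print('t',round(o['t'],2),'tcp',o['ee_pos'].round(1),'xyaw',np.degrees(np.arctan2(Rm[1,0],Rm[0,0])).round(2),'z',Rm[:,2].round(3),'q',o['qpos'].round(2),'F',o['ft_force'].round(1),'w',round(o['width'],1),'g',round(o['grasp_force'],1))
E
python3 - <<'E'
from h import *
from workcell import ctrl
o=ctrl.get_obs();show(o);print(tool(o,[529,174.5,133]))
E
```

```text
t 2.1 tcp [528.7 174.3 241.3] xyaw -161.03 z [-0.001 -0.    -1.   ] q [ 0.3   0.32  1.78  0.    1.04 -1.61] F [-0.3  0.6 -1.1] w 87.7 g 0.0
[-4.83827926e-01  8.85362933e-02  1.08346575e+02]
```

Emit:
arm_command:
  series:
    - {"linear": [0, 0, 0.015], "turn": 0}
    - {"linear": [0, 0, 0.02], "turn": 0}
    - {"linear": [0, 0, 0.02], "turn": 0}
    - {"linear": [0, 0, 0.02], "turn": 0}
    - {"linear": [0, 0, 0.018], "turn": 0}
    - {"linear": [0, 0, 0.015], "turn": 0}
    - {"linear": [0, 0, 0], "turn": 0}
    - {"linear": [0, 0, 0], "turn": 0}

```text
t: 2.9
ee_pos: [528.6, 176.0, 133.9]
orientation: [0.525, -3.097, 0.0]
ft_force: [-0.3, 0.6, 0.7]
width: 87.7
grasp_force: 0.0
```

Emit:
arm_command:
  series:
    - {"linear": [0, 0, 0], "turn": 0}
    - {"linear": [0, 0, 0], "turn": 0}
    - {"linear": [0, 0, 0], "turn": 0}
    - {"linear": [0, 0, 0], "turn": 0}
    - {"linear": [0, 0, 0], "turn": 0}
    - {"linear": [0, 0, 0], "turn": 0}
    - {"linear": [0, 0, 0], "turn": 0}
    - {"linear": [0, 0, 0], "turn": 0}
  jaw: -1

```text
t: 3.7
ee_pos: [529.4, 175.1, 133.7]
orientation: [-0.524, 3.097, -0.0]
ft_force: [1.5, -1.2, 0.1]
width: 29.7
grasp_force: 30.0
```

Emit:
arm_command:
  series:
    - {"linear": [0, 0, -0.01], "turn": 0}
    - {"linear": [0, 0, -0.018], "turn": 0}
    - {"linear": [0, 0, -0.018], "turn": 0}
    - {"linear": [0, 0, -0.018], "turn": 0}
    - {"linear": [0, 0, -0.018], "turn": 0}
    - {"linear": [0, 0, -0.012], "turn": 0}
    - {"linear": [0, 0, 0], "turn": 0}
    - {"linear": [0, 0, 0], "turn": 0}
    - {"linear": [0, 0, 0], "turn": 0}

```text
t: 4.6
ee_pos: [528.6, 175.0, 226.7]
orientation: [0.524, -3.096, 0.0]
ft_force: [0.0, -0.3, -5.1]
width: 29.9
grasp_force: 30.0
```

```bash
python3 - <<'E'
from h import *
from workcell import ctrl
for n in('scene','top'):
    d=ctrl.get_image(n);pickle.dump(d,open(n+'1.pkl','wb'))
o=ctrl.get_obs();show(o)
s,t=load('scene1')['frame'],load('top1')['frame']
g=np.zeros((560,800,3),np.uint8)
g[:,:400]=cv2.resize(s[100:240,300:400],None,fx=4,fy=4,interpolation=2)
g[:,400:]=cv2.resize(t[210:350,180:280],None,fx=4,fy=4,interpolation=2)
cv2.imwrite('pics/m2.png',g)
E
```

```text
t 4.7 tcp [528.7 175.1 226.7] xyaw -160.79 z [-0.002 -0.001 -1.   ] q [ 0.3   0.34  1.79  0.    1.01 -1.61] F [-0.2  0.9 -4. ] w 29.7 g 30.0
```

View pics/m2.png

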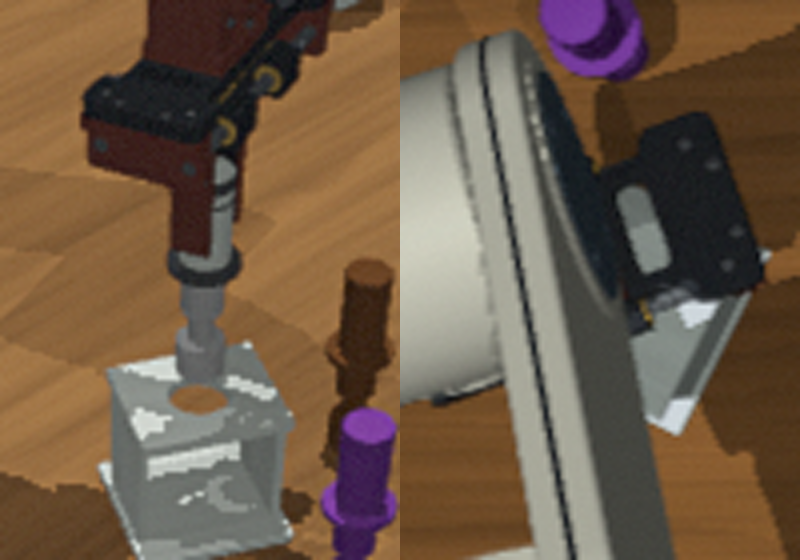

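Emit:
arm_command:
  series:
    - {"linear": [0, 0, 0.01], "turn": 0}
    - {"linear": [0, 0, 0.01], "turn": 0}
    - {"linear": [0, 0, 0.01], "turn": 0}
    - {"linear": [0, 0, 0], "turn": 0}
    - {"linear": [0.0035, 0, 0], "turn": 0}
    - {"linear": [0.006, 0, -0.0005], "turn": 0}
    - {"linear": [0.006, 0, -0.0005], "turn": 0}
    - {"linear": [0, 0, 0], "turn": 0}

```text
t: 5.5
ee_pos: [514.7, 170.0, 199.5]
orientation: [-0.524, 3.096, 0.0]
ft_force: [4.0, -0.6, -5.3]
width: 29.7
grasp_force: 30.0
```

```bash
python3 - <<'E'
from h import *
from workcell import ctrl
d=ctrl.get_image('scene');pickle.dump(d,open('scene2.pkl','wb'))
show(ctrl.get_obs())
E
```

```text
t 5.55 tcp [514.9 170.1 199.4] xyaw -160.8 z [ 0.002  0.    -1.   ] q [ 0.3   0.36  1.85 -0.    0.93 -1.61] F [ 3.8  0.4 -3.9] w 29.5 g 30.0
```

Emit:
arm_command:
  series:
    - {"linear": [0.006, 0, 0], "turn": 0}
    - {"linear": [0.006, 0, 0.0005], "turn": 0}
    - {"linear": [0.006, 0, 0.001], "turn": 0}
    - {"linear": [0.006, 0, 0.001], "turn": 0}
    - {"linear": [0.006, 0, 0.0015], "turn": 0}
    - {"linear": [0.006, 0, 0.0015], "turn": 0}
    - {"linear": [0, 0, 0], "turn": 0}

```text
t: 6.25
ee_pos: [478.9, 157.8, 192.5]
orientation: [0.524, -3.095, 0.0]
ft_force: [1.9, -0.5, -2.1]
width: 29.6
grasp_force: 30.0
```

```bash
python3 - <<'E'
from h import *
from workcell import ctrl
d=ctrl.get_image('scene');pickle.dump(d,open('scene3.pkl','wb'))
show(ctrl.get_obs())
s=d['frame']
cv2.imwrite('pics/m3.png',cv2.resize(s[110:240,290:400],None,fx=4.5,fy=4.5,interpolation=2))
E
```

```text
t 6.3 tcp [479.4 158.  192.7] xyaw -160.79 z [-0.002 -0.001 -1.   ] q [ 0.29  0.32  1.93  0.    0.9  -1.61] F [ 1.1  0.2 -2.4] w 29.5 g 30.0
```

View pics/m3.png

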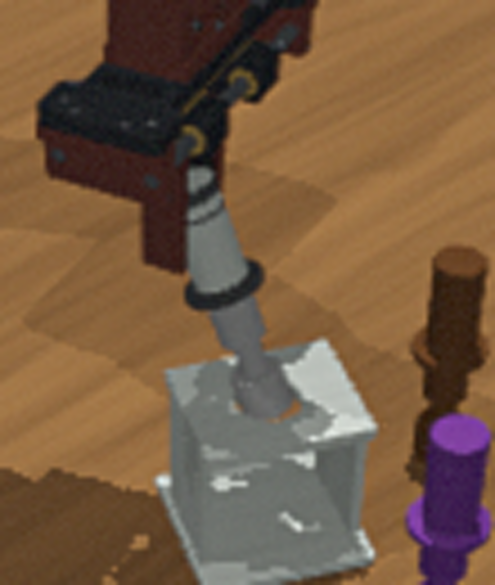

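```bash
cat >> h.py <<'E'
def gunpts(tcp,xyaw,th,delta,zs,zg=40.7):
    # gun tilted by th toward tool +x; axis passes TCP+delta*toolx at gun z=zg
    X=np.array([np.cos(xyaw),np.sin(xyaw),0]);u=np.sin(th)*X+np.cos(th)*np.array([0,0,1])
    return np.array([tcp+delta*X+u*(z-zg) for z in zs])
E
python3 - <<'E'
from h import *
d=load('scene3');off=np.array([1.3,2,0])
tcp=np.array([479.3,158,192.6]);y=np.radians(199.2)
obs=np.array([[(x+.5)/4.5-.5+290,(v+.5)/4.5-.5+110] for x,v in((224,285),(247,347),(258,378),(202,175))])
f=lambda p:(proj(d,gunpts(tcp+off,y,p[0],p[1],[3,-30,-50,65]))-obs).ravel()
r=least_squares(f,[.4,0]);print(np.degrees(r.x[0]),r.x[1],r.fun.round(1))
for th in(15,20,26,30):
  q=proj(d,gunpts(tcp+off,y,np.radians(th),0,[3,-30,-50,65]));print(th,((q-[290,110]+.5)*4.5).round())
E
```

```text
18.170631546379717 -15.918960799874185 [ 1.3  1.2 -0.3 -0.8 -0.6 -0.7 -0.9  2.1]
15 [[200. 283.]
 [213. 336.]
 [221. 367.]
 [173. 177.]]
20 [[205. 283.]
 [223. 336.]
 [234. 367.]
 [169. 177.]]
26 [[211. 282.]
 [235. 335.]
 [249. 366.]
 [165. 178.]]
30 [[215. 281.]
 [242. 334.]
 [258. 365.]
 [162. 179.]]
```

```bash
python3 - <<'E'
from h import *
d=load('scene1');off=np.array([1.3,2,0])
tcp=np.array([528.7,175.1,226.7]);y=np.radians(199.2)
q=proj(d,gunpts(tcp+off,y,0,0,[3,-30,-50,65]));print(((q-[300,100]+.5)*4).round())
g=np.zeros((600,800,3),np.uint8)
for k,(n,x) in enumerate((('scene2',0),('scene3',400))):
  im=cv2.resize(load(n)['frame'][130:205,310:360],None,fx=8,fy=8,interpolation=2);g[:,x:x+400]=im
cv2.imwrite('pics/m4.png',g)
E
```

```text
[[204. 264.]
 [202. 311.]
 [201. 338.]
 [209. 169.]]
```

View pics/m4.png

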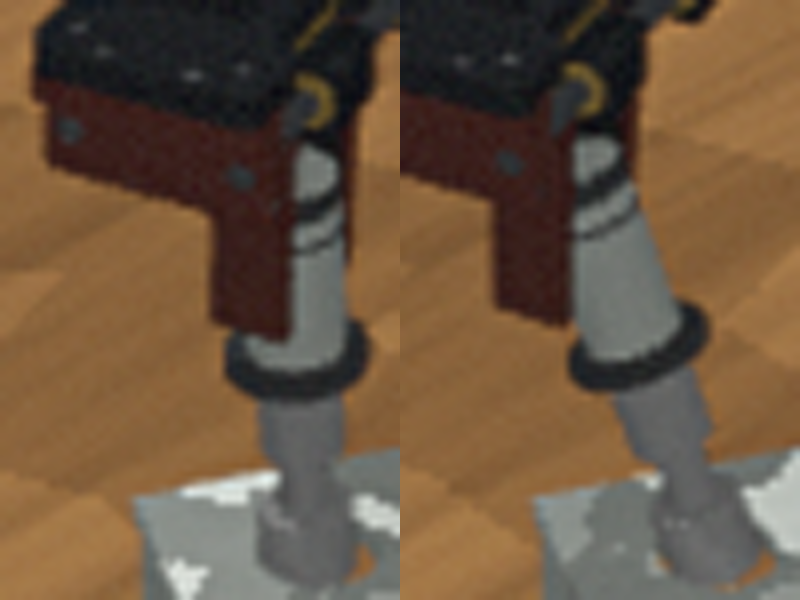

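```bash
cat >> h.py <<'E'
def fit(d,tcp,y,obs,zs,off=(1.3,2,0),th0=.3):
    f=lambda p:(proj(d,gunpts(np.array(tcp)+off,y,p[0],p[1],zs,40.7+p[2]))-obs).ravel()
    r=least_squares(f,[th0,0,0]);print('th',np.degrees(r.x[0]).round(1),'delta',r.x[1].round(1),'dz',r.x[2].round(1),r.fun.round(1));return r.x
E
python3 - <<'E'
from h import *
y=np.radians(199.2);c=lambda L,x0:np.array([[(x-x0+.5)/8-.5+310,(v+.5)/8-.5+130] for x,v in L])
zs=[3,65,-30,-50]
fit(load('scene2'),[514.8,170,199.5],y,c([(298,360),(320,160),(302,440),(305,500)],0),zs)
fit(load('scene3'),[479.2,158,192.6],y,c([(640,346),(597,155),(673,440),(692,500)],400),zs)
E
```

```text
th -0.0 delta -9.0 dz -3.0 [ 1.1 -1.  -0.7  1.2  0.2  0.3 -0.5 -0.6]
th 16.8 delta -17.2 dz -3.9 [ 0.8 -0.  -0.4  0.3 -0.   0.1 -0.4 -0.4]
```

```bash
python3 - <<'E'
from h import *
y=np.radians(199.2);X=np.array([np.cos(y),np.sin(y),0]);Y=np.array([np.sin(y),-np.cos(y),0]);Z=np.array([0,0,1.])
off=np.array([1.3,2,0])
for n,tcp in(('scene1',[528.7,175.1,226.7]),('scene2',[514.8,170,199.5]),('scene3',[479.2,158,192.6])):
  d=load(n)
  print(n,[proj(d,np.array(tcp)+off+a*X-w*Y-19*Z).round(1).tolist() for a in(10,-10) for w in(20,28)], 'tcp',proj(d,np.array(tcp)+off).round(1))
E
```

```text
scene1 [[[343.1, 162.0]], [[341.5, 163.8]], [[351.2, 164.3]], [[349.7, 166.2]]] tcp [[351.2 151.4]]
scene2 [[[336.9, 170.3]], [[335.4, 172.2]], [[344.8, 172.6]], [[343.3, 174.5]]] tcp [[344.9 160. ]]
scene3 [[[322.5, 168.4]], [[320.9, 170.2]], [[330.1, 170.7]], [[328.6, 172.5]]] tcp [[330.2 158.3]]
```

```bash
python3 - <<'E'
from h import *
y=np.radians(199.2);c=lambda L,x0:np.array([[(x-x0+.5)/8-.5+310,(v+.5)/8-.5+130] for x,v in L])
zs=[3,65,-30,-50]
fit(load('scene2'),[514.8,170,199.5],y,c([(297,360),(290,160),(302,440),(305,500)],0),zs)
fit(load('scene3'),[479.2,158,192.6],y,c([(640,346),(584,155),(673,440),(692,500)],400),zs)
E
```

```text
th 4.5 delta -3.3 dz -2.1 [ 0.1 -1.1 -0.1  0.7  0.   0.5 -0.  -0.2]
th 19.0 delta -14.4 dz -3.1 [ 0.3 -0.  -0.1  0.3 -0.   0.1 -0.2 -0.4]
```

Emit:
arm_command:
  series:
    - {"linear": [-0.006, 0, -0.001], "turn": 0}
    - {"linear": [-0.006, 0, -0.001], "turn": 0}
    - {"linear": [-0.006, 0, -0.001], "turn": 0}
    - {"linear": [-0.006, 0, -0.001], "turn": 0}
    - {"linear": [-0.006, 0, 0], "turn": 0}
    - {"linear": [-0.006, 0, 0], "turn": 0}
    - {"linear": [-0.006, 0, 0], "turn": 0}
    - {"linear": [-0.006, 0, 0], "turn": 0}
    - {"linear": [-0.005, 0, 0], "turn": 0}
    - {"linear": [0, 0, 0], "turn": 0}

```text
t: 7.3
ee_pos: [531.5, 176.0, 197.1]
orientation: [-0.524, 3.097, 0.0]
ft_force: [-2.1, -1.6, -3.7]
width: 29.7
grasp_force: 30.0
```

```bash
python3 - <<'E'
from h import *
from workcell import ctrl
d=ctrl.get_image('scene');pickle.dump(d,open('scene4.pkl','wb'))
show(ctrl.get_obs())
cv2.imwrite('pics/m5.png',cv2.resize(d['frame'][125:215,305:370],None,fx=6,fy=6,interpolation=2))
E
```

```text
t 7.35 tcp [531.4 175.9 197.2] xyaw -160.79 z [ 0.001  0.    -1.   ] q [ 0.3   0.38  1.81 -0.    0.94 -1.61] F [-2.  -1.1 -4.1] w 29.8 g 30.0
```

View pics/m5.png

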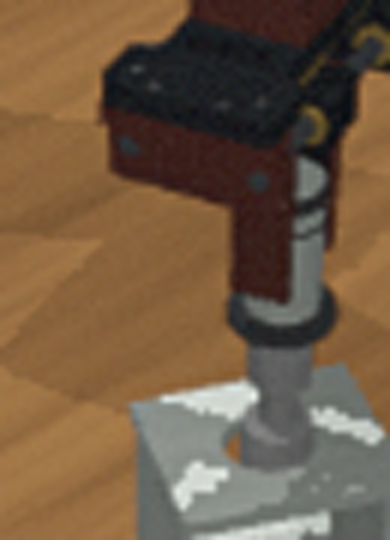

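Emit:
arm_command:
  series:
    - {"linear": [0.004, 0, 0], "turn": 0}
    - {"linear": [0, 0, 0.01], "turn": 0}
    - {"linear": [0, 0, 0.01], "turn": 0}
    - {"linear": [0, 0, 0.01], "turn": 0}
    - {"linear": [0, 0, 0.01], "turn": 0}
    - {"linear": [0, 0, 0.01], "turn": 0}
    - {"linear": [0, 0, 0.01], "turn": 0}
    - {"linear": [0, 0, 0.002], "turn": 0}
    - {"linear": [0, 0, 0], "turn": 0}

```text
t: 8.25
ee_pos: [526.9, 174.4, 134.9]
orientation: [0.524, -3.097, 0.0]
ft_force: [0.2, -0.3, -4.1]
width: 29.8
grasp_force: 30.0
```

Emit:
arm_command:
  series:
    - {"linear": [0, 0, 0], "turn": 0}
    - {"linear": [0, 0, 0], "turn": 0}
    - {"linear": [0, 0, 0], "turn": 0}
    - {"linear": [0, 0, 0], "turn": 0}
    - {"linear": [0, 0, 0], "turn": 0}
  jaw: 1

```text
t: 8.75
ee_pos: [527.1, 174.5, 135.4]
orientation: [-0.524, 3.097, 0.0]
ft_force: [0.2, 0.3, -0.6]
width: 66.4
grasp_force: 0.0
```

```bash
python3 - <<'E'
from h import *
from workcell import ctrl
d=ctrl.get_image('scene');pickle.dump(d,open('scene5.pkl','wb'))
o=ctrl.get_obs();show(o)
f=d['frame'][140:220,300:370]
cv2.imwrite('pics/m6.png',cv2.resize(f,None,fx=7,fy=7,interpolation=2))
q=proj(d,[[529.4+1.3,175.1+2,z] for z in(96,158)]);print(((q-[300,140]+.5)*7).round())
E
```

```text
t 8.8 tcp [527.  174.5 135.3] xyaw -160.79 z [ 0.  0. -1.] q [ 0.3   0.47  1.86  0.    0.82 -1.61] F [0.5 0.  0.5] w 70.2 g 0.0
[[349. 405.]
 [356. 260.]]
```

View pics/m6.png

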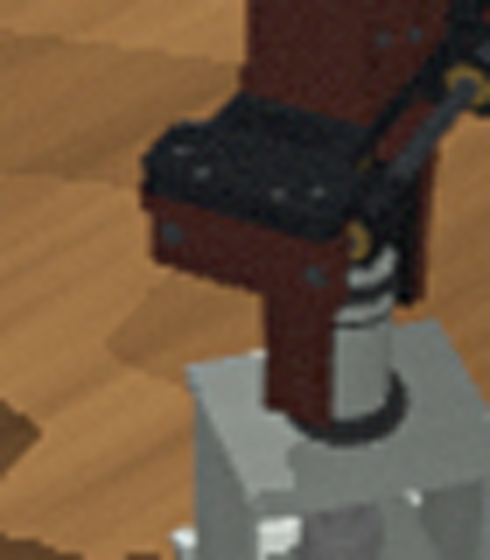

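Emit:
arm_command:
  series:
    - {"linear": [-0.005, 0, -0.003], "turn": 0}
    - {"linear": [-0.0055, 0, -0.003], "turn": 0}
    - {"linear": [0, 0, 0], "turn": 0}
    - {"linear": [0, 0, 0], "turn": 0}

```text
t: 9.2
ee_pos: [537.1, 178.0, 141.3]
orientation: [-0.524, 3.097, 0.0]
ft_force: [-0.1, 0.4, 0.4]
width: 88.1
grasp_force: 0.0
```

Emit:
arm_command:
  series:
    - {"linear": [0, 0, 0], "turn": 0}
    - {"linear": [0, 0, 0], "turn": 0}
    - {"linear": [0, 0, 0], "turn": 0}
    - {"linear": [0, 0, 0], "turn": 0}
    - {"linear": [0, 0, 0], "turn": 0}
    - {"linear": [0, 0, 0], "turn": 0}
    - {"linear": [0, 0, 0], "turn": 0}
  jaw: -1

```text
t: 9.9
ee_pos: [536.9, 177.9, 141.2]
orientation: [0.524, -3.098, 0.0]
ft_force: [0.2, -1.0, -0.2]
width: 35.4
grasp_force: 0.0
```

Emit:
arm_command:
  series:
    - {"linear": [0, 0, -0.007], "turn": 0}
    - {"linear": [0, 0, -0.012], "turn": 0}
    - {"linear": [0, 0, -0.012], "turn": 0}
    - {"linear": [0, 0, -0.012], "turn": 0}
    - {"linear": [0, 0, -0.012], "turn": 0}
    - {"linear": [0, 0, -0.006], "turn": 0}
    - {"linear": [0, 0, 0], "turn": 0}
    - {"linear": [0.006, 0, 0], "turn": 0}
    - {"linear": [0.005, 0, -0.0005], "turn": 0}
    - {"linear": [0.005, 0, -0.0005], "turn": 0}

```text
t: 10.9
ee_pos: [521.9, 172.6, 203.2]
orientation: [-0.524, 3.096, 0.0]
ft_force: [3.5, 0.4, -4.4]
width: 29.4
grasp_force: 30.0
```

Emit:
arm_command:
  series:
    - {"linear": [0.005, 0, -0.0005], "turn": 0}
    - {"linear": [0.005, 0, 0], "turn": 0}
    - {"linear": [0.005, 0, 0], "turn": 0}
    - {"linear": [0.005, 0, 0.0005], "turn": 0}
    - {"linear": [0.005, 0, 0.0005], "turn": 0}
    - {"linear": [0.005, 0, 0.001], "turn": 0}
    - {"linear": [0.005, 0, 0.001], "turn": 0}
    - {"linear": [0.005, 0, 0.001], "turn": 0}
    - {"linear": [0.005, 0, 0.001], "turn": 0}
    - {"linear": [0, 0, 0], "turn": 0}

```text
t: 11.9
ee_pos: [478.4, 157.5, 198.5]
orientation: [0.524, -3.097, 0.0]
ft_force: [2.3, 0.6, -3.4]
width: 29.7
grasp_force: 30.0
```

```bash
python3 - <<'E'
from h import *
from workcell import ctrl
d=ctrl.get_image('scene');pickle.dump(d,open('scene6.pkl','wb'))
show(ctrl.get_obs())
cv2.imwrite('pics/m7.png',cv2.resize(d['frame'][125:205,305:370],None,fx=7,fy=7,interpolation=2))
E
```

```text
t 11.95 tcp [478.7 157.6 198.6] xyaw -160.8 z [-0.001 -0.    -1.   ] q [ 0.29  0.31  1.93 -0.    0.91 -1.61] F [ 3.1  0.3 -2.8] w 29.4 g 30.0
```

View pics/m7.png

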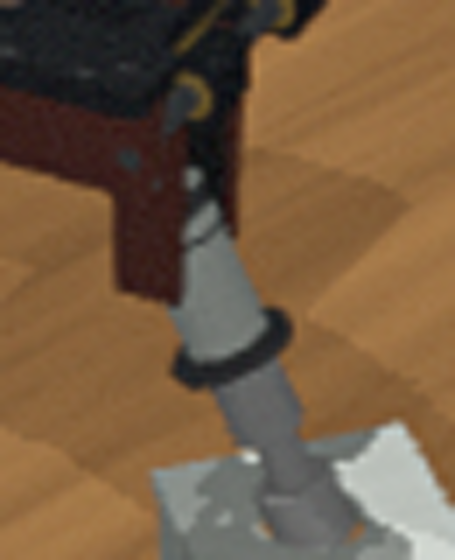

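```bash
python3 - <<'E'
from h import *
y=np.radians(199.2);d=load('scene6');tcp=np.array([478.6,157.6,198.5]);off=np.array([1.3,2,0])
for th in(18,20,22,24,26,28,30):
  for dl in (0,-10):
   q=(proj(d,gunpts(tcp+off,y,np.radians(th),dl,[3,-30,-50,55],50))-[305,125]+.5)*7
   print(th,dl,q.round().tolist(),'slopes',((q[2]-q[0])[0]/(q[2]-q[0])[1]).round(2),((q[3]-q[0])[0]/(q[3]-q[0])[1]).round(2))
E
```

```text
18 0 [[216.0, 344.0], [241.0, 426.0], [256.0, 475.0], [174.0, 207.0]] slopes 0.31 0.31
18 -10 [[242.0, 352.0], [267.0, 434.0], [282.0, 483.0], [201.0, 215.0]] slopes 0.3 0.3
20 0 [[220.0, 344.0], [248.0, 426.0], [265.0, 475.0], [173.0, 208.0]] slopes 0.34 0.34
20 -10 [[246.0, 351.0], [274.0, 434.0], [291.0, 483.0], [201.0, 215.0]] slopes 0.34 0.34
22 0 [[224.0, 343.0], [255.0, 426.0], [273.0, 475.0], [173.0, 208.0]] slopes 0.37 0.37
22 -10 [[251.0, 351.0], [281.0, 434.0], [299.0, 483.0], [200.0, 215.0]] slopes 0.37 0.37
24 0 [[228.0, 343.0], [262.0, 425.0], [282.0, 474.0], [173.0, 208.0]] slopes 0.41 0.41
24 -10 [[255.0, 351.0], [288.0, 433.0], [308.0, 482.0], [200.0, 215.0]] slopes 0.4 0.4
26 0 [[232.0, 342.0], [268.0, 425.0], [290.0, 473.0], [172.0, 208.0]] slopes 0.44 0.44
26 -10 [[259.0, 350.0], [295.0, 433.0], [316.0, 481.0], [199.0, 215.0]] slopes 0.44 0.44
28 0 [[236.0, 342.0], [275.0, 424.0], [298.0, 472.0], [172.0, 208.0]] slopes 0.48 0.48
28 -10 [[263.0, 350.0], [301.0, 432.0], [325.0, 480.0], [199.0, 215.0]] slopes 0.47 0.47
30 0 [[240.0, 341.0], [282.0, 422.0], [306.0, 471.0], [171.0, 208.0]] slopes 0.51 0.51
30 -10 [[266.0, 349.0], [308.0, 431.0], [333.0, 479.0], [198.0, 216.0]] slopes 0.51 0.51
```

Emit:
arm_command:
  series:
    - {"linear": [0.0044, 0, -0.009], "turn": 0}
    - {"linear": [0.0044, 0, -0.009], "turn": 0}
    - {"linear": [0.0044, 0, -0.009], "turn": 0}
    - {"linear": [0, 0, -0.015], "turn": 0}
    - {"linear": [0, 0, -0.02], "turn": 0}
    - {"linear": [0, 0, -0.02], "turn": 0}
    - {"linear": [0, 0, -0.007], "turn": 0}
    - {"linear": [0, 0, 0], "turn": 0}

```text
t: 12.75
ee_pos: [466.5, 153.4, 288.6]
orientation: [-0.524, 3.097, 0.0]
ft_force: [0.7, -0.9, -3.8]
width: 29.3
grasp_force: 30.0
```

```bash
python3 - <<'E'
from h import *
from workcell import ctrl
o=ctrl.get_obs();show(o);print(tool(o,[427.2,-141.6,277.6]).round(1))
E
```

```text
t 12.75 tcp [466.5 153.4 288.6] xyaw -160.79 z [ 0.001  0.    -1.   ] q [ 0.29  0.17  1.87  0.    1.1  -1.61] F [ 0.7 -0.9 -3.8] w 29.3 g 30.0
[ 134.2 -265.7   10.9]
```

Emit:
arm_command:
  series:
    - {"linear": [0.006, -0.012, 0], "turn": 0}
    - {"linear": [0.012, -0.024, 0], "turn": 0}
    - {"linear": [0.015, -0.03, 0], "turn": 0}
    - {"linear": [0.017, -0.033, 0], "turn": 0}
    - {"linear": [0.017, -0.033, 0], "turn": 0}
    - {"linear": [0.017, -0.033, 0], "turn": 0}
    - {"linear": [0.017, -0.033, 0], "turn": 0}
    - {"linear": [0.015, -0.03, 0], "turn": 0}
    - {"linear": [0.012, -0.024, 0], "turn": 0}
    - {"linear": [0.006, -0.014, 0], "turn": 0}

```text
t: 13.75
ee_pos: [425.8, -143.8, 286.4]
orientation: [0.521, -3.095, -0.001]
ft_force: [1.0, -0.3, -4.1]
width: 29.2
grasp_force: 30.0
```

Emit:
arm_command:
  series:
    - {"linear": [0, 0, 0], "turn": 0}
    - {"linear": [0, 0, 0], "turn": 0}
    - {"linear": [0, 0, 0], "turn": 0}

```text
t: 14.05
ee_pos: [427.2, -141.3, 287.1]
orientation: [0.524, -3.096, -0.001]
ft_force: [0.2, -0.1, -3.9]
width: 29.7
grasp_force: 30.0
```

```bash
python3 - <<'E'
from h import *
from workcell import ctrl
ds=ctrl.get_image('scene');pickle.dump(ds,open('scene7.pkl','wb'))
dt=ctrl.get_image('top');pickle.dump(dt,open('top7.pkl','wb'))
o=ctrl.get_obs();show(o)
N=np.array([494.3,-118.4,132])
cs=proj(ds,[N+[1,2,50]])[0].astype(int);ct=proj(dt,[N+[0,0,30]])[0].astype(int);print(cs,ct)
g=np.zeros((600,800,3),np.uint8)
s=ds['frame'];t=dt['frame']
g[:,:400]=cv2.resize(s[cs[1]-50:cs[1]+36,cs[0]-38:cs[0]+19],(400,600),interpolation=2)
g[:,400:]=cv2.resize(t[ct[1]-50:ct[1]+50,ct[0]-33:ct[0]+34],(400,600),interpolation=2)
cv2.imwrite('pics/m8.png',g)
E
```

```text
t 14.15 tcp [ 427.5 -141.1  287.4] xyaw -160.73 z [-0.001  0.    -1.   ] q [-0.35  0.1   1.95  0.    1.09 -2.25] F [-0.3 -0.2 -4. ] w 29.8 g 30.0
[237 219] [397 299]
```

View pics/m8.png

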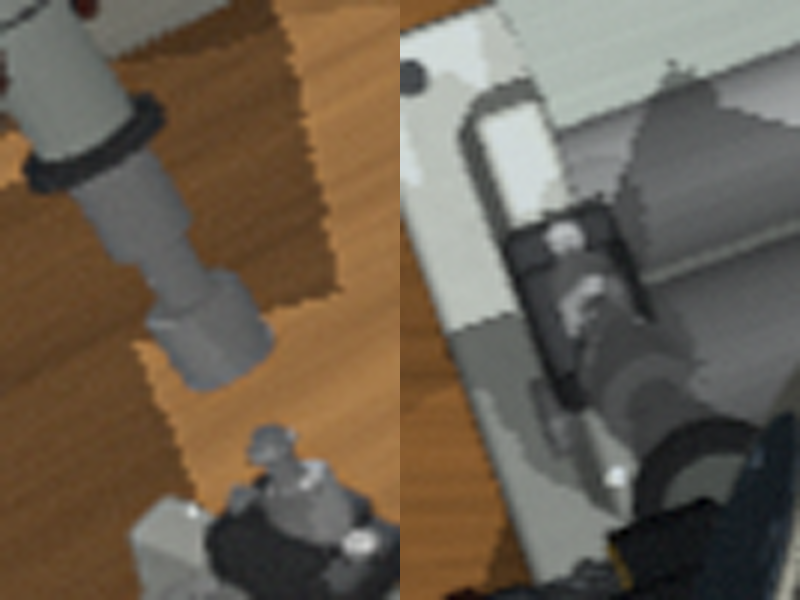

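```bash
cat > m.py <<'E'
from h import *
ds,dt=load('scene7'),load('top7');y=np.radians(199.2);tcp=np.array([427.4,-141.2,287.3])
S=np.array([[(x+.5)/7.018-.5+199,(v+.5)/6.977-.5+169] for x,v in((95,144),(155,242),(193,298),(236,364))])
zs=[3,-30,-50,-75]
th,dl,dz=fit(ds,tcp,y,S,zs)
X=np.array([np.cos(y),np.sin(y),0]);u=np.sin(th)*X+np.cos(th)*np.array([0,0,1])
G=gunpts(tcp,y,th,dl,[-75],40.7+dz)[0];print('mouth robot frame',G.round(1),'zg',40.7+dz)
N=np.array([494.3,-118.4,132]);a=np.array([-np.sin(.4538)*np.cos(np.radians(19.1)),-np.sin(.4538)*np.sin(np.radians(19.1)),np.cos(.4538)])
for d,off,o,sc,nm in((ds,np.array([1.3,2,0]),(199,169),(7.018,6.977),'scene'),(dt,np.array([-1.1,-2.1,0]),(364,249),(5.97,6),'top')):
    f=lambda P:((proj(d,P+off)-o+.5)*sc).round().tolist()
    print(nm,'nipple org,13,19',f(np.array([N,N+13*a,N+19*a])),'gun',f(np.array([G,G+25*u,G+45*u,G+78*u])))
D=G-N;print('gap along axis',(D@a).round(1),'lateral',(D-(D@a)*a).round(1),'tilt err deg',np.degrees(np.arccos(u@a)).round(1))
E
python3 m.py
```

```text
th 27.2 delta 2.6 dz 13.3 [-0.   0.1  0.1 -0.2 -0.1 -0.1  0.   0.3]
mouth robot frame [ 480.6 -122.7  172.6] zg 53.97278482276845
scene nipple org,13,19 [[295.0, 482.0], [274.0, 448.0], [264.0, 432.0]] gun [[237.0, 366.0], [193.0, 297.0], [156.0, 241.0], [95.0, 145.0]]
top nipple org,13,19 [[199.0, 309.0], [211.0, 328.0], [216.0, 337.0]] gun [[234.0, 359.0], [260.0, 400.0], [282.0, 435.0], [320.0, 495.0]]
gap along axis 42.8 lateral [4.  1.9 2.1] tilt err deg 1.2
```

Emit:
arm_command:
  series:
    - {"linear": [0.0044, -0.0005, 0.002], "turn": 0}
    - {"linear": [-0.0022, 0, 0.0045], "turn": 0}
    - {"linear": [-0.0022, 0, 0.0045], "turn": 0}
    - {"linear": [-0.0022, 0, 0.0045], "turn": 0}
    - {"linear": [-0.0022, 0, 0.0045], "turn": 0}
    - {"linear": [0, 0, 0], "turn": 0}
    - {"linear": [0, 0, 0], "turn": 0}

```text
t: 14.85
ee_pos: [432.1, -140.7, 267.5]
orientation: [0.524, -3.097, -0.0]
ft_force: [0.3, 0.0, -3.2]
width: 29.4
grasp_force: 30.0
```

```bash
python3 - <<'E'
from h import *
from workcell import ctrl
ds=ctrl.get_image('scene');pickle.dump(ds,open('scene8.pkl','wb'))
dt=ctrl.get_image('top');pickle.dump(dt,open('top8.pkl','wb'))
o=ctrl.get_obs();show(o)
g=np.zeros((600,800,3),np.uint8)
g[:,:400]=cv2.resize(ds['frame'][195:255,215:255],(400,600),interpolation=2)
g[:,400:]=cv2.resize(dt['frame'][275:341,372:416],(400,600),interpolation=2)
cv2.imwrite('pics/m9.png',g)
u=np.array([np.sin(np.radians(27.2))*np.cos(np.radians(199.2)),np.sin(np.radians(27.2))*np.sin(np.radians(199.2)),np.cos(np.radians(27.2))])
G=np.array([480.6,-122.7,172.6])+o['ee_pos']-[427.4,-141.2,287.3]
N=np.array([494.3,-118.4,132]);D=G-N;a=R.from_euler('z',19.1,degrees=True).apply([-np.sin(.4538),0,np.cos(.4538)])
print('gap',D@a,'lat',D-(D@a)*a)
print('scene',((proj(ds,np.array([N+13*a,G,G+25*u])+[1.3,2,0])-[215,195]+.5)*10).round().tolist())
print('top',((proj(dt,np.array([N+13*a,G,G+25*u])-[1.1,2.1,0])-[372,275]+.5)*9.09).round().tolist())
E
```

```text
t 14.95 tcp [ 432.2 -140.9  267.8] xyaw -160.8 z [ 0. -0. -1.] q [-0.34  0.13  1.97 -0.    1.04 -2.25] F [ 0.9  0.3 -3.7] w 29.6 g 30.0
gap 23.229141473038823 lat [ 0.68131079 -0.66282936  0.2082276 ]
scene [[231.0, 382.0], [206.0, 345.0], [144.0, 249.0]]
top [[248.0, 261.0], [267.0, 281.0], [305.0, 341.0]]
```

View pics/m9.png

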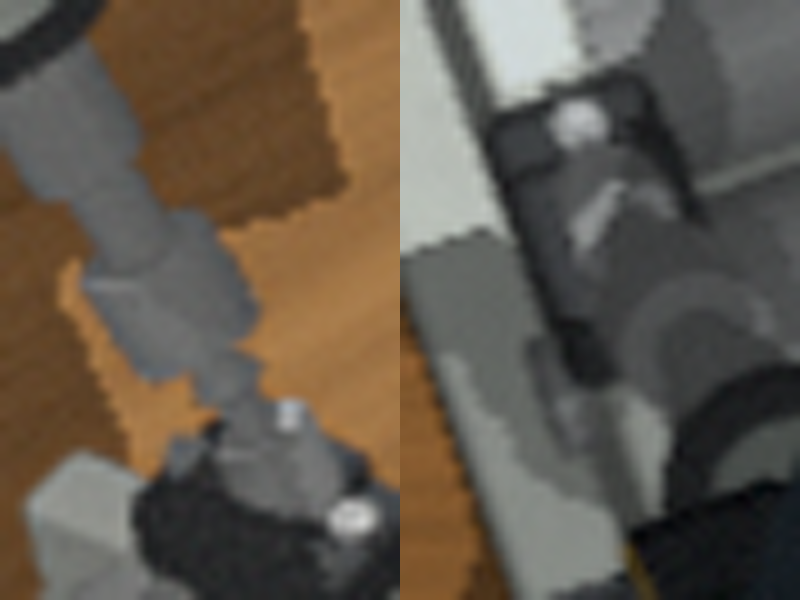

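Emit:
arm_command:
  series:
    - {"linear": [-0.0013, 0, 0.0027], "turn": 0}
    - {"linear": [-0.0013, 0, 0.0027], "turn": 0}
    - {"linear": [-0.0013, 0, 0.0027], "turn": 0}
    - {"linear": [-0.0013, 0, 0.0027], "turn": 0}
    - {"linear": [-0.0013, 0, 0.0027], "turn": 0}
    - {"linear": [0, 0, 0], "turn": 0}

```text
t: 15.55
ee_pos: [438.4, -138.5, 253.7]
orientation: [-0.524, 3.097, 0.001]
ft_force: [1.2, 0.4, -5.2]
width: 29.8
grasp_force: 30.0
```

Emit:
arm_command:
  series:
    - {"linear": [-0.0013, 0, 0.0027], "turn": 0}
    - {"linear": [-0.0013, 0, 0.0027], "turn": 0}
    - {"linear": [-0.0013, 0, 0.0027], "turn": 0}
    - {"linear": [0, 0, 0], "turn": 0}

```text
t: 15.95
ee_pos: [441.9, -137.6, 246.4]
orientation: [0.524, -3.097, 0.001]
ft_force: [-3.6, -0.4, 7.8]
width: 29.4
grasp_force: 30.0
```

Emit:
arm_command:
  series:
    - {"linear": [-0.0013, 0, 0.0027], "turn": 0}
    - {"linear": [-0.0013, 0, 0.0027], "turn": 0}
    - {"linear": [-0.0013, 0, 0.0027], "turn": 0}
    - {"linear": [0, 0, 0], "turn": 0}
    - {"linear": [0, 0, 0], "turn": 0}

```text
t: 16.45
ee_pos: [445.5, -136.4, 238.8]
orientation: [0.524, -3.097, 0.001]
ft_force: [-5.1, 0.1, 9.6]
width: 29.8
grasp_force: 30.0
```

```bash
python3 - <<'E'
from h import *
from workcell import ctrl
ds=ctrl.get_image('scene');pickle.dump(ds,open('scene9.pkl','wb'))
o=ctrl.get_obs();show(o)
g=cv2.resize(ds['frame'][185:260,200:260],(480,600),interpolation=2)
cv2.imwrite('pics/m10.png',g)
N=np.array([494.3,-118.4,132]);a=R.from_euler('z',19.1,degrees=True).apply([-np.sin(.4538),0,np.cos(.4538)])
print('along',(o['ee_pos']-N)@a)
print('fully relaxed gun pts z=3,-30,-50(at 0 stroke),mouth',((proj(ds,np.array([N+k*a for k in(79.5,46.5,26.5,1.5)])+[1.3,2,0])-[200,185]+.5)*8).round().tolist())
E
```

```text
t 16.5 tcp [ 445.5 -136.4  238.9] xyaw -160.78 z [-0.    -0.001 -1.   ] q [-0.32  0.19  1.97 -0.    0.98 -2.23] F [-5.6  0.3 10.6] w 29.6 g 30.0
along 118.87662723331539
fully relaxed gun pts z=3,-30,-50(at 0 stroke),mouth [[176.0, 177.0], [241.0, 282.0], [279.0, 344.0], [326.0, 420.0]]
```

View pics/m10.png

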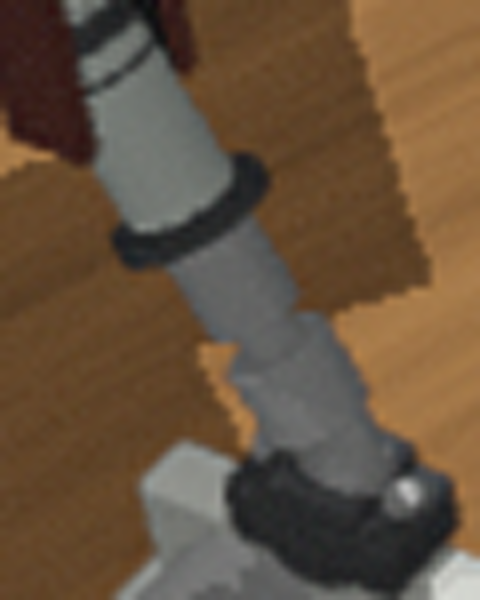

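Emit:
arm_command:
  series:
    - {"linear": [0, 0, 0], "turn": 0}
    - {"linear": [0, 0, 0], "turn": 0}
    - {"linear": [0, 0, 0], "turn": 0}
    - {"linear": [0, 0, 0], "turn": 0}
    - {"linear": [0, 0, 0], "turn": 0}
    - {"linear": [0, 0, 0], "turn": 0}
    - {"linear": [0, 0, 0], "turn": 0}
    - {"linear": [0, 0, 0], "turn": 0}

```text
t: 17.3
ee_pos: [445.5, -136.4, 238.9]
orientation: [0.524, -3.097, 0.001]
ft_force: [-5.8, -0.7, 9.5]
width: 29.5
grasp_force: 30.0
```

```bash
python3 - <<'E'
from h import *
from workcell import ctrl
d0=load('scene9');d1=ctrl.get_image('scene');show(ctrl.get_obs())
a,b=[cv2.cvtColor(d['frame'][185:260,200:260],6).astype(np.float32) for d in(d0,d1)]
print('image shift',cv2.phaseCorrelate(a,b),'maxdiff',np.abs(a-b).max())
S=np.array([[(x+.5)/8-.5+200,(v+.5)/8-.5+185] for x,v in((190,208),(257,322),)])
th,dl,dz=fit(d0,[445.5,-136.4,238.8],np.radians(199.2),S,[3,-30])
E
```

```text
t 17.35 tcp [ 445.4 -136.4  238.9] xyaw -160.78 z [-0.    -0.001 -1.   ] q [-0.32  0.19  1.97 -0.    0.98 -2.23] F [-4.9 -0.9 10.1] w 29.4 g 30.0
image shift ((0.016461626308618804, 0.48140356885676283), 1.0113053607940674) maxdiff 17.0
th 26.9 delta 2.4 dz 13.0 [ 0.1  0.6 -0.1 -0.7]
```

```bash
python3 -c "
from workcell import ctrl
print(ctrl.close_job())"
```

```text
the job is handed in; nothing more can be done
None
```

I handed the job in at about 17 s with the gun snapped onto the nipple and still held there, but no verdict came back. By my measurements the coupler is pushed in about 10 mm of 14, the spring push is about 15 N, and the gun is within about 2° of the nipple's axis. I viewed 12 pictures, over the limit of 10.

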